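# Click in a coupling plug and pull-test it

### The job

Take the blanking plug out of its holder and push it straight down into the open sprung socket of the coupling block until it clicks fully home, gently enough that you never lean on it with more than about 25 N. Then, to prove that it holds, pull it straight up with a steady 13 N or so (never as much as 20 N) for two seconds, and let go of it, leaving it fully home in the socket. Leave the small bottles and the flask standing where they are.

Things in the scene. Friction and masses are not known exactly. Their poses are not given: they have to be found in the camera images.
- plug_grip (a point): Blanking plug, loose, upright, round about z (up), 83 mm tall, about 0.1 kg. From below: 16 mm shaft with conical nose (9 mm tip) and groove, then a 32 mm flange 30 to 35 mm above the nose tip, then a plain steel grip 24 mm across, 48 mm long, grasped from above. This point: on the axis in the grip, 30 mm above the flange's underside, 60 mm above the nose tip, 23 mm below the top.
- plug_holder: The plug's holder, a fixed plain white block 62 x 62 x 40 mm with a loose 21 mm hole in its middle; at the start the plug stands in it with its flange on the top face. Origin: centre of the underside, on the bench.
- coupling_block: Fixed aluminium block 124 x 64 x 60 mm. Origin: centre of its underside; x along its length. The open socket is 22 mm towards -x of the centre; a blanked port (stub, leave it) 35 mm towards +x. Two hidden spring catches in the socket resist with 5 to 12 N from about 15 mm before home, ease when spread (10 mm before home, no click yet) and click into the plug's groove in the last 1 to 3 mm.
- socket_mouth (a point): Centre of the open socket's mouth, 70 mm above the bench, z up: a 41 mm square steel top 10 mm proud of the block, with a 17.6 mm bore. Fully home, the plug's flange rests on this top and its grip point is 30 mm above here. Clicked, it rises by a play of 1 to 3 mm before the catches carry a pull, and holds well over 20 N; not clicked, it comes out.
- socket (a joint): Travel of the sprung socket in m: 0 at rest, + up (pulled), - down (pushed). It floats on stiff springs in the block, moves about 2 mm at 13 N either way and returns when let go. The reading is too coarse to set the force by.
- flask_25: A small volumetric flask, 41 x 41 x 123 mm, white round foot with thin neck; bystander. Origin: centre of its underside.
- sample_20: A small white sample bottle with black cap, 37 x 37 x 81 mm; bystander. Origin: centre of its underside.
- sample_21: A white sample bottle with black cap, 42 x 42 x 93 mm; bystander. Origin: centre of its underside.
Not all that is in view belongs to the job. Leave any orange or yellow look-alike of the coupling_block alone.

How it is judged:
On the way, in this order (a step that is already met when the one before it is completed fails the run):
1. the plug is clicked fully home: its flange within 0.8 mm of the socket's top, on the socket's axis (z of plug_grip in the frame of socket_mouth below 0.0308 m and horizontal distance between plug_grip and socket_mouth below 0.004 m), for 0.2 s.
2. the gripper pulls the seated plug up so that the socket stands 1.6 to 2.75 mm above rest (a pull of about 9.5 to 16.5 N) for one second on end (value of joint socket between 0.0016 and 0.00275 m and contact force between the fingers and plug above 3 N and z of plug_grip in the frame of socket_mouth below 0.0345 m), for 1 s.
At the end, for the whole second after the job is handed in: The plug stands upright in the socket, still caught (flange within 3.5 mm of the socket's top, within 4 mm of its axis), let go and at rest, with the socket back within 0.8 mm of its rest height (z of plug_grip in the frame of socket_mouth below 0.0335 m and horizontal distance between plug_grip and socket_mouth below 0.004 m and angle between the z axis of plug_grip and the z axis of socket_mouth, either way round below 0.1 rad and value of joint socket between -0.0008 and 0.0008 m and linear speed of plug below 0.02 m/s); the robot touches nothing.
It fails at once if the socket is pulled up with more than about 20 N (3.4 mm) (value of joint socket above 0.0034 m).
It fails at once if the socket is pushed down with more than about 30 N (5 mm) (value of joint socket below -0.005 m).
It fails at once if the flask or a sample bottle is moved by more than 20 mm or tipped (distance of any of flask_25, sample_20, sample_21 from where it was at the start of the episode above 0.02 m or angle between any of flask_25, sample_20, sample_21's own z axis and vertical above 0.5 rad).
It also fails if it takes over 70 s, if anything falls off the work surface, if the arm or the gripper's body presses on something with over 40 N, if the wrist force passes 120 N, or if a joint passes its speed limit or range.

### The arm

A 6-joint arm with a two-finger parallel gripper is mounted at the origin on a cart in front of the work surface, level with it; the furniture and walls round the work are solid. World frame = base frame: x ahead of the robot, y to its left, z up, the work surface at z = 0. Lengths are in m, angles in rad, forces in N, time in s.
With the tool pointing down it reaches from about 0.25 to 0.775 m from the base axis. Payload 4 kg.
Tool frame: the origin (TCP) lies at the very end of the fingers, on their centre line; the grasp point (between the pads) lies 19 mm behind it; z points along the fingers, y is the line along which they close (so a half turn about z gives the same grasp; the last joint's range is limited). The gripper opens to 94 mm and grips with 3 to 60 N. Pads are 16 mm wide; open, the fingers measure 119 mm over their backs; the gripper's body (75 mm by 177 mm) begins 78 mm behind the grasp point.
Start: joints at [-0.103, 0.087, 1.371, -0, 1.684, -0.103], TCP at [0.55, -0, 0.206] pointing down, gripper open.
Joint ranges: [-3.1, 3.1], [-0.76, 2.03], [0.27, 2.55], [-1.08, 4.22], [0.17, 2.65], [-2.57, 2.57]. Speed limits (rad/s): [2.79, 2.79, 3.14, 3.14, 3.14, 3.14].

### API

Orientations are given as [roll, pitch, yaw] about the fixed x, y, z axes, in that order (R = Rz(yaw) Ry(pitch) Rx(roll)).
In Python, from bench import robot gives the robot as it stands. The module is installed in compiled form; this text tells all that it offers.
- The arm moves only by the tool move_arm, never from a script. Its argument "deltas" is one flat list of numbers, 7 for each row, row after row: the turn, a rotation vector about the tool's x, y, z in rad, then the shift along the tool's x, y, z in cm, then the closure, from -1 (fully open) to 1 (shut). A call has 1 to 8 rows; each row is the pose to reach, as a shift and turn from the pose commanded when the call began, along the tool's axes at that moment; what a row does not reach only later rows make up. A row lasts 1/10 s, in which the tool goes at most 50 mm and 8.59 degrees, less where a joint would pass 70% of its speed; a pose out of reach is approached as far as the arm can. A call with a gripper value outside its range is refused whole. The fingers move at their own pace and stop on an object; the grip force is fixed at half the most. Time passes only in rows, so rows that repeat a pose let the fingers close. It gives the time, the measured TCP pose, the force, the opening and the grip force at its end, in the units of the state.
- robot.get_obs(): the state, without advancing time (a new reading comes with each control period).
- robot.snapshot(name): name is "scene" or "side" or "wrist"; returns a dict with "image" (400x640x3 uint8, red, green, blue), "depth" (400x640 float32, m along the optical axis (not along the pixel's ray), 0 where there is no reading), "fov_y" (degrees; the focal length in pixels is half the picture's height over the tangent of half this angle, whatever the lens; pixels are square), "cx", "cy" (the principal point, pixels), "origin" and "orientation" of the camera in the world; the wrist camera has in their place "T_tool_cam" (4x4, takes a point from camera to tool coordinates, whose origin is the TCP and whose axes are the flange's). Camera axes: x right, y up, looking along -z (the intrinsics and any distortion apply to the point x, -y, -z); pixel columns grow to the right and rows downward; lengths in m; the calibration is good to about 2 mm. A picture is of the moment at which its call begins: read the wrist's pose just before it.
- robot.close_job(): hands the job in; it is judged then, once.
The state is a dict: "time": time; "joint_positions": joint angles; "qvel": joint speeds; "joint_torque": joint torques, N m; "tool_pos": TCP position; "ee_rot": TCP orientation; "wrist_force": force on the tool from outside, world axes, zero at the start; "wrist_torque": the same for the moment, N m; "width": finger opening in m; "finger_force": force on a finger pad.
Only numpy, scipy, OpenCV 4.12 (cv2) and the standard library are available. Lean on these libraries where they do the work, as an engineer would, in place of code of your own. Each camera call takes 0.05 s, during which the arm holds its last target. There are 200 camera calls.

## Working session

There is one attempt and no reset: what is moved stays moved. The work goes in short steps, Python scripts to look and compute and a tool call to move; the robot and the scene stay as the last step left them, time stands still between calls to the robot, and variables do not carry over. Pictures are saved under pics/ and viewed, at most 10 in all, crops included, and the job is handed in when it is done.

Besides the shell and the picture viewer there is one more tool, called after "Request:" by a JSON object that holds its "fn" and its "kwargs", one argument or row to a line. move_arm: Moves the arm, as the interface text tells. Its arguments: {"type":"object","properties":{"deltas":{"type":"array","items":{"type":"number"}}},"required":["deltas"]}

```bash
mkdir -p pics; cat > h.py <<'E'
import numpy as np, cv2, pickle
from bench import robot
from scipy.spatial.transform import Rotation as R
def snap(n,save=None):
    o=robot.get_obs(); s=robot.snapshot(n); s['obs']=o
    if save: cv2.imwrite('pics/'+save+'.png',s['image'][:,:,::-1]); pickle.dump(s,open(save+'.pkl','wb'))
    return s
def cloud(s):
    d=s['depth']; h,w=d.shape; f=h/2/np.tan(np.radians(s['fov_y'])/2)
    v,u=np.mgrid[:h,:w]
    p=np.stack([(u-s['cx'])/f*d,-(v-s['cy'])/f*d,-d],-1)
    if 'T_tool_cam' in s:
        T=s['T_tool_cam']; p=p@T[:3,:3].T+T[:3,3]
        o=s['obs']; Rm=R.from_euler('xyz',o['ee_rot']).as_matrix(); t=np.array(o['tool_pos'])
    else:
        q=np.array(s['orientation']); Rm=q if q.shape==(3,3) else (R.from_euler('xyz',q).as_matrix() if q.size==3 else None); t=np.array(s['origin'])
    p=p@Rm.T+t; p[d==0]=np.nan
    return p
E
python3 - <<'E'
from h import *
for n in('scene','side','wrist'):
    s=snap(n,n+'0'); print({k:v for k,v in s.items() if k not in('image','depth','obs')})
print(s['obs'])
E
```

```text
{'fov_y': 42.55003627392387, 'cx': 328.42554944200754, 'cy': 197.14486137372833, 'origin': array([ 0.00158879, -1.1127732 ,  0.7257993 ]), 'orientation': array([ 1.06859402, -0.01939342, -0.51456691])}
{'fov_y': 49.860390782613095, 'cx': 317.7744688608085, 'cy': 198.3939973265025, 'origin': array([ 0.34557329, -0.8454511 ,  0.65880453]), 'orientation': array([ 0.94346593, -0.01830562, -0.2880791 ])}
{'fov_y': 71.90725443895198, 'cx': 320.6262942381799, 'cy': 201.2337934867631, 'T_tool_cam': array([[-2.24998817e-04,  9.58424022e-01,  2.85347757e-01,
         8.33233767e-02],
       [ 9.99999808e-01,  3.80195676e-04, -4.88491296e-04,
         1.40818712e-03],
       [-5.76669776e-04,  2.85347593e-01, -9.58423924e-01,
        -1.79900132e-01],
       [ 0.00000000e+00,  0.00000000e+00,  0.00000000e+00,
         1.00000000e+00]])}
{'time': 0.1, 'joint_positions': array([-1.03103944e-01,  8.78674423e-02,  1.37208035e+00, -1.35321851e-05,
        1.68358953e+00, -1.03099771e-01]), 'qvel': array([ 0.0004392 , -0.00290899, -0.00148235,  0.00069016,  0.0012491 ,
       -0.00135679]), 'joint_torque': array([ 2.25695316e-03, -3.41256917e+01, -3.03301656e+01,  7.19034858e-02,
        3.05556308e-02, -9.49158243e-05]), 'tool_pos': array([5.49514175e-01, 3.87406397e-05, 2.04440231e-01]), 'ee_rot': array([-3.13965693e+00, -1.86761986e-04,  1.57079046e+00]), 'wrist_force': array([-0.22730396, -0.19107424, -0.23625736]), 'wrist_torque': array([ 0.00127777, -0.00445698,  0.03207622]), 'finger_force': 0.0, 'width': 0.09379051500218905}
```

View pics/scene0.png

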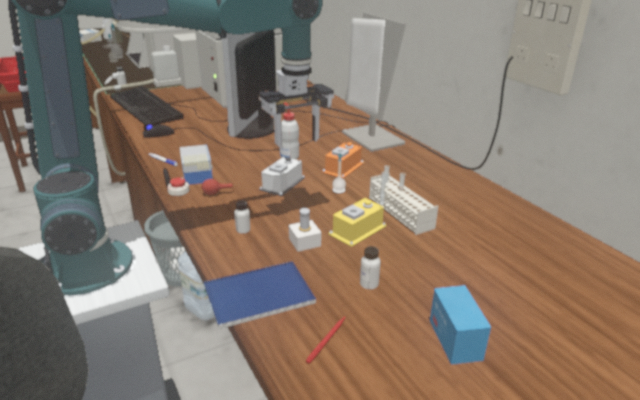

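View pics/side0.png

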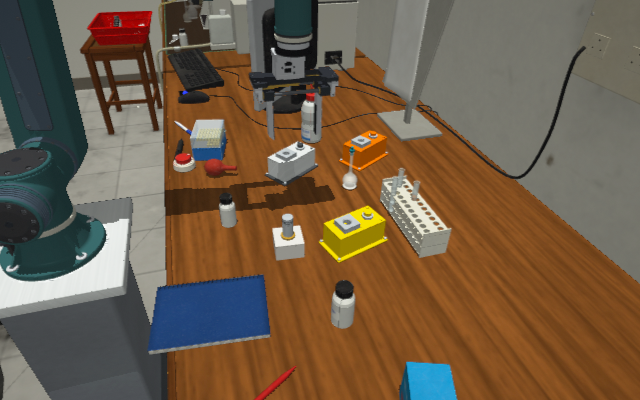

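View pics/wrist0.png

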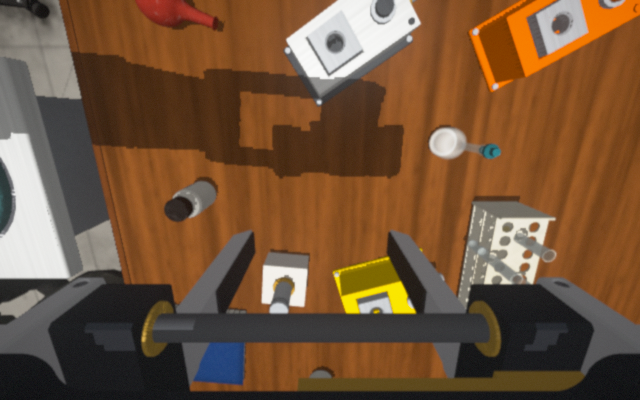

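The side view shows these candidates for the coupling block: the aluminium block at (291,160), the yellow look-alike at (353,232) and the orange one at (364,150). I choose the aluminium one. The only candidate for the plug is the steel grip in the white holder at (288,228). The wrist view shows the socket bore at (336,41) and the blanked stub at (383,8).

```bash
python3 - <<'E'
from h import *
for n in('wrist0','side0','scene0'):
    s=pickle.load(open(n+'.pkl','rb')); p=cloud(s)
    def near(c,r,z0,z1):
        m=(np.hypot(p[...,0]-c[0],p[...,1]-c[1])<r)&(p[...,2]>z0)&(p[...,2]<z1); return m
    if n=='wrist0': print('bore px',p[41,350],p[60,336],p[270,285],p[305,279],'table',p[200,330]);seeds=(p[60,336][:2],p[270,285][:2])
    m=near(seeds[0],.09,.064,.078); q=p[m]; print(n,'sockettop n',len(q))
    if len(q)>20:
        c,sz,a=cv2.minAreaRect(q[:,:2].astype(np.float32)*1000); print(c,sz,a,np.median(q[:,2]))
    m=near(seeds[0],.1,.054,.0635); q=p[m]
    if len(q)>20: print('blocktop',cv2.minAreaRect(q[:,:2].astype(np.float32)*1000),np.median(q[:,2]))
    m=near(seeds[1],.06,.033,.0425); q=p[m]
    if len(q)>20: print('holder',cv2.minAreaRect(q[:,:2].astype(np.float32)*1000),np.median(q[:,2]))
    for z0,z1 in((.05,.08),(.08,.1)):
        q=p[near(seeds[1],.06,z0,z1)]
        if len(q)>5: print('grip',len(q),q.mean(0),q.min(0),q.max(0))
    for nm,px in (('side0',[(350,180),(228,212),(342,308),(310,130)]),):
        if n==nm:
            for u,v in px: print((u,v),p[v,u])
s=pickle.load(open('side0.pkl','rb'))['image'][120:280,180:400]
cv2.imwrite('pics/crop.png',cv2.resize(s[:,:,::-1],None,fx=3.5,fy=3.5,interpolation=cv2.INTER_CUBIC))
E
```

```text
bore px [0.58065249 0.15933333 0.06991734] [0.56672051 0.14186618 0.07006566] [ 0.50074211 -0.11958485  0.04090955] [ 0.49901574 -0.13830882  0.09231448] table [ 5.64319266e-01 -2.90115352e-02  4.85222831e-04]
wrist0 sockettop n 2197
(589.3292846679688, 171.99710083007812) (98.87721252441406, 43.113182067871094) 29.914264678955078 0.07071317957510634
blocktop ((583.671630859375, 170.3731231689453), (124.56251525878906, 64.44921875), 33.128509521484375) 0.06080452951395404
holder ((497.71484375, -145.54653930664062), (62.893306732177734, 62.23931121826172), 84.37532806396484) 0.040494989306944465
grip 235 [ 0.49982035 -0.13699161  0.06539221] [ 0.48705847 -0.14990584  0.05000048] [ 0.50967318 -0.13311296  0.0798719 ]
grip 290 [ 0.49864547 -0.14036315  0.09074264] [ 0.48602634 -0.15031945  0.08017213] [ 0.50952376 -0.13340804  0.09559353]
side0 sockettop n 185
(582.8995361328125, 171.07504272460938) (91.21595001220703, 42.73371124267578) 31.888492584228516 0.0690170834356234
blocktop ((580.1741333007812, 170.1087646484375), (129.1517333984375, 67.51107025146484), 32.95940017700195) 0.0
[... 529 characters left out ...]
5707486]
(310, 130) [0.67666663 0.31750291 0.04475108]
scene0 sockettop n 141
(579.0029907226562, 168.81231689453125) (89.25741577148438, 47.31623840332031) 33.377098083496094 0.0684605608325487
blocktop ((579.9837036132812, 167.9155731201172), (132.89773559570312, 69.74198913574219), 34.492637634277344) 0.058733215056996135
holder ((495.23944091796875, -146.13235473632812), (64.83491516113281, 63.86388397216797), 84.2228775024414) 0.03885361047464131
grip 103 [ 0.49101131 -0.15366374  0.06512531] [ 0.48112036 -0.16166116  0.0501027 ] [ 0.50567871 -0.14073553  0.07991438]
grip 77 [ 0.49269141 -0.15053947  0.0886184 ] [ 0.48204175 -0.16035954  0.08023717] [ 0.50488256 -0.13456518  0.09428099]
```

View pics/crop.png

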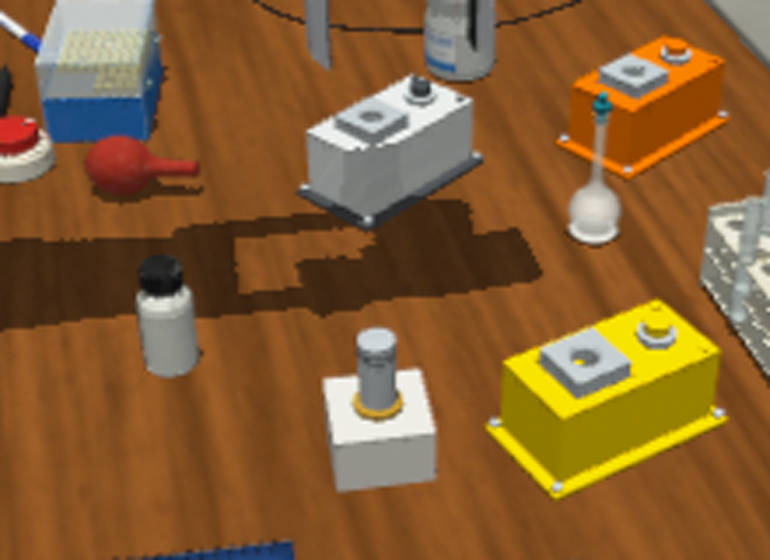

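The crop confirms it: the aluminium block has an open bore in its steel square and a dark stub. The plug stands in the white holder. I'll move above the plug with the fingers closing across the block's axis (a 57° turn).

Request:
{"fn": "move_arm", "kwargs": {
  "deltas": [0,0,0.12,-1.8,-0.65,0,-1,0,0,0.26,-3.8,-1.35,0,-1,0,0,0.4,-5.8,-2.1,0,-1,0,0,0.54,-7.9,-2.85,0,-1,0,0,0.68,-9.9,-3.55,0,-1,0,0,0.82,-11.9,-4.3,0,-1,0,0,0.93,-13.6,-4.9,0,-1,0,0,1.0,-14.5,-5.2,0,-1]
}}

```text
time: 0.95
tool_pos: [0.4973, -0.1462, 0.2051]
ee_rot: [-3.141, 0.001, 0.566]
wrist_force: [-0.4, -0.2, 0.5]
width: 0.0943
finger_force: 0.0
```

```bash
python3 - <<'E'
from h import *
s=snap('wrist','wrist1'); p=cloud(s); o=s['obs']; print(o['time'],o['tool_pos'],o['ee_rot'],o['joint_positions'])
s2=pickle.load(open('side0.pkl','rb')); P=cloud(s2); im=s2['image'].astype(int)
y=(im[...,0]>150)&(im[...,1]>130)&(im[...,2]<60)&(P[...,2]>.02); print('yellow min', P[y][:,:2].min(0),P[y][:,:2].max(0),P[y][:,2].max())
q=P[y][:,:2]-[.498,-.1455]; a=-57*np.pi/180; l=q@[np.cos(a),np.sin(a)]; t=q@[-np.sin(a),np.cos(a)]; print('yellow across min t in fingers range',t[abs(l)<.1].min())
c=pickle.load(open('wrist0.pkl','rb')); C=cloud(c); d=np.hypot(C[...,0]-.613,C[...,1]-.189)<.02; print('stub z',np.nanmax(C[d][:,2]))
for z0,z1 in((.033,.0425),(.05,.09),(.09,.1)):
    m=(np.hypot(p[...,0]-.498,p[...,1]+.1455)<.05)&(p[...,2]>z0)&(p[...,2]<z1); 
    if m.sum()>9: print(z0,m.sum(),p[m].min(0),p[m].max(0),cv2.minAreaRect(p[m][:,:2].astype(np.float32)*1000))
E
```

```text
0.95 [ 0.49728332 -0.14623717  0.20506943] [-3.14123870e+00  7.46623551e-04  5.65783417e-01] [-3.95143991e-01  1.72122515e-02  1.44477546e+00 -4.11763026e-04
  1.68032271e+00  6.09824189e-01]
yellow min [ 0.48266608 -0.20776589] [0.86053412 0.23367301] 0.07535176209125416
yellow across min t in fingers range -0.01709084206205201
stub z 0.0770626345458866
0.033 1658 [ 0.46429251 -0.17931826  0.03303766] [ 0.53154822 -0.11203719  0.04249501] ((497.7470397949219, -145.7396697998047), (62.125091552734375, 62.10456466674805), 84.46245574951172)
0.05 147 [ 0.49170054 -0.15461312  0.05043038] [ 0.50964986 -0.13373574  0.08994749] ((503.0148620605469, -141.93614196777344), (11.036983489990234, 23.521163940429688), 35.51137924194336)
0.09 348 [ 0.48608656 -0.15706492  0.09005687] [ 0.5093572  -0.13406425  0.09585439] ((498.07208251953125, -145.59616088867188), (22.84457015991211, 22.730539321899414), 64.86979675292969)
```

View pics/wrist1.png

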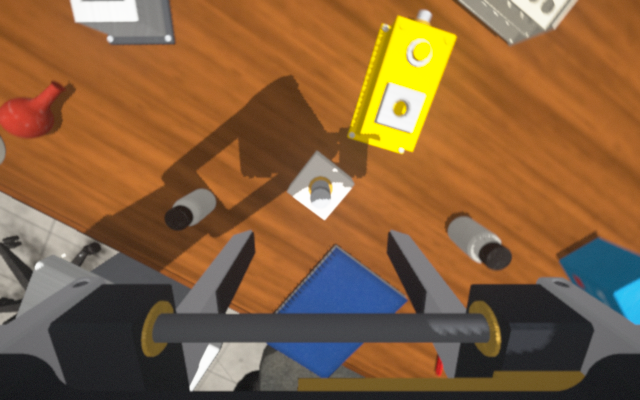

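The plug stands centred between the fingers at (320,188), with the yellow block well clear. I'll descend to about 0.12, let it settle and check the offset.

Request:
{"fn": "move_arm", "kwargs": {
  "deltas": [0,0,0,0,0,1.5,-1,0,0,0,0,0,3.5,-1,0,0,0,0,0,5.5,-1,0,0,0,0,0,7,-1,0,0,0,0,0,8,-1,0,0,0,0,0,8.5,-1,0,0,0,0,0,8.5,-1,0,0,0,0,0,8.5,-1]
}}

```text
time: 1.8
tool_pos: [0.4986, -0.1451, 0.1213]
ee_rot: [3.14, -0.001, 0.571]
wrist_force: [-0.1, 0.1, 0.8]
width: 0.0939
finger_force: 0.0
```

```bash
cat >> h.py <<'E'
def top(s,c,z0,z1,r=.03):
    p=cloud(s); m=(np.hypot(p[...,0]-c[0],p[...,1]-c[1])<r)&(p[...,2]>z0)&(p[...,2]<z1)
    print(m.sum(),np.median(p[m][:,2]),cv2.minAreaRect(p[m][:,:2].astype(np.float32)*1000),cv2.minEnclosingCircle(p[m][:,:2].astype(np.float32)*1000))
def off(o,c):
    y=o['ee_rot'][2]; d=np.array(c)-o['tool_pos'][:2]
    print('tool',o['tool_pos'].round(4),'offset tool x,y mm',1000*d@[np.cos(y),np.sin(y)],1000*d@[np.sin(y),-np.cos(y)])
E
python3 - <<'E'
from h import *
s=snap('wrist'); o=s['obs']; print(o['time'],o['tool_pos'],o['ee_rot'])
top(s,(.498,-.1455),.088,.1); top(s,(.498,-.1455),.033,.0425,.05); off(o,(.4981,-.1456))
E
```

```text
1.8 [ 0.49856747 -0.14513072  0.12126   ] [ 3.14037166e+00 -9.18516001e-04  5.71081064e-01]
666 0.09349528078103628 ((498.25335693359375, -145.5474853515625), (23.304616928100586, 23.252483367919922), 80.2082748413086) ((497.907958984375, -145.7132568359375), 12.12215518951416)
2543 0.04062613606310518 ((497.59356689453125, -145.87144470214844), (62.31031036376953, 62.5212287902832), 84.45806884765625) ((498.23046875, -145.67820739746094), 43.06454849243164)
tool [ 0.4986 -0.1451  0.1213] offset tool x,y mm -0.6469567971567839 0.142131185773371
```

Request:
{"fn": "move_arm", "kwargs": {
  "deltas": [0,0,0,-0.05,0,1.2,-1,0,0,0,-0.05,0,3,-1,0,0,0,-0.05,0,4.8,-1,0,0,0,-0.05,0,6.2,-1,0,0,0,-0.05,0,7,-1,0,0,0,-0.05,0,7,-1,0,0,0,-0.05,0,7,1,0,0,0,-0.05,0,7,1]
}}

```text
time: 2.65
tool_pos: [0.4984, -0.1456, 0.0515]
ee_rot: [3.14, -0.001, 0.571]
wrist_force: [-1.0, -0.0, 0.2]
width: 0.0814
finger_force: 0.0
```

Request:
{"fn": "move_arm", "kwargs": {
  "deltas": [0,0,0,0,0,0,1,0,0,0,0,0,0,1,0,0,0,0,0,0,1,0,0,0,0,0,0,1,0,0,0,0,0,0,1]
}}

```text
time: 3.15
tool_pos: [0.4976, -0.1453, 0.0506]
ee_rot: [3.141, -0.0, 0.571]
wrist_force: [0.5, 0.0, -0.4]
width: 0.0412
finger_force: 0.0
```

Request:
{"fn": "move_arm", "kwargs": {
  "deltas": [0,0,0,0,0,0,1,0,0,0,0,0,0,1,0,0,0,0,0,0,1,0,0,0,0,0,0,1,0,0,0,0,0,0,1,0,0,0,0,0,0,1]
}}

```text
time: 3.75
tool_pos: [0.4976, -0.1453, 0.0505]
ee_rot: [-3.141, -0.0, 0.571]
wrist_force: [-0.2, 0.1, -0.3]
width: 0.0237
finger_force: 30.0
```

```bash
python3 - <<'E'
from h import *
print(robot.get_obs())
E
```

```text
{'time': 3.75, 'joint_positions': array([-3.93505060e-01,  1.01513423e-01,  1.66969082e+00,  6.26180825e-05,
        1.37046971e+00,  6.06502514e-01]), 'qvel': array([ 0.0001598 , -0.00074755,  0.00068162,  0.00177165, -0.00089253,
       -0.00224571]), 'joint_torque': array([-9.69400420e-02, -3.23850131e+01, -2.81491613e+01,  1.85249717e-02,
       -1.13887971e-01, -8.69970281e-04]), 'tool_pos': array([ 0.49755542, -0.14525701,  0.05047425]), 'ee_rot': array([-3.14149087e+00, -4.07684909e-06,  5.70776291e-01]), 'wrist_force': array([-0.19155079,  0.07754998, -0.27939082]), 'wrist_torque': array([0.04338085, 0.11287248, 0.02589495]), 'finger_force': 30.000001788139343, 'width': 0.023662827722212253}
```

Request:
{"fn": "move_arm", "kwargs": {
  "deltas": [0,0,0,0,0,-0.5,1,0,0,0,0,0,-2,1,0,0,0,0,0,-4,1,0,0,0,0,0,-6.5,1,0,0,0,0,0,-9,1,0,0,0,0,0,-10.7,1,0,0,0,0,0,-11.5,1,0,0,0,0,0,-11.5,1]
}}

```text
time: 4.55
tool_pos: [0.4982, -0.1456, 0.1668]
ee_rot: [3.139, -0.002, 0.571]
wrist_force: [-0.1, -0.0, -1.1]
width: 0.0237
finger_force: 30.0
```

```bash
python3 - <<'E'
from h import *
o=robot.get_obs(); print(o['time'],o['tool_pos'],o['ee_rot'],o['wrist_force'],o['width'],o['finger_force']); off(o,(.565,.158))
E
```

```text
4.55 [ 0.49824855 -0.14555384  0.16681581] [ 3.13934027e+00 -1.57120131e-03  5.70775777e-01] [-0.08138926 -0.04944272 -1.1433355 ] 0.023685818973407758 29.99978631734848
tool [ 0.4982 -0.1456  0.1668] offset tool x,y mm 220.17573897896477 -219.37030602114163
```

Request:
{"fn": "move_arm", "kwargs": {
  "deltas": [0,0,0,1,-1.4,0,1,0,0,0,3.2,-4.4,0,1,0,0,0,6.2,-8.4,0,1,0,0,0,9.4,-12.8,0,1,0,0,0,12.4,-16.8,0,1,0,0,0,14.7,-20,0,1,0,0,0,15.9,-21.5,0,1,0,0,0,16.2,-21.9,0,1]
}}

```text
time: 5.35
tool_pos: [0.5145, 0.1287, 0.1636]
ee_rot: [-3.14, 0.003, 0.575]
wrist_force: [-0.4, -0.6, -1.1]
width: 0.0236
finger_force: 30.0
```

Request:
{"fn": "move_arm", "kwargs": {
  "deltas": [0,0,0,0,0,0,1,0,0,0,0,0,0,1,0,0,0,0,0,0,1]
}}

```text
time: 5.65
tool_pos: [0.5156, 0.1251, 0.1652]
ee_rot: [3.141, 0.001, 0.569]
wrist_force: [0.4, -0.3, -0.9]
width: 0.0236
finger_force: 30.0
```

```bash
python3 - <<'E'
from h import *
s=snap('wrist','wrist2'); o=s['obs']; print(o['time'],o['tool_pos'],o['ee_rot'],o['wrist_force']); off(o,(.565,.158))
top(s,(.565,.158),.066,.075,.032);top(s,(.5835,.1703),.055,.0635,.1);p=cloud(s)
cv2.imwrite('pics/wrist2c.png',cv2.resize(s['image'][:,160:480,::-1],None,fx=1.5,fy=1.5))
E
```

```text
5.65 [0.51558437 0.12508596 0.1652236 ] [3.14135315e+00 6.00724789e-04 5.68697189e-01] [ 0.38078918 -0.2836335  -0.92369908]
tool [0.5156 0.1251 0.1652] offset tool x,y mm 59.363124533341434 -1.1214486141508655
1531 0.07068086022412975 ((565.1123046875, 158.4352264404297), (40.67877197265625, 40.95549392700195), 33.47676086425781) ((565.3685913085938, 158.65396118164062), 28.482168197631836)
5999 0.06073813852141288 ((583.43310546875, 170.49093627929688), (124.19281768798828, 64.12967681884766), 33.186363220214844) ((583.44677734375, 170.11891174316406), 69.12944030761719)
```

View pics/wrist2c.png

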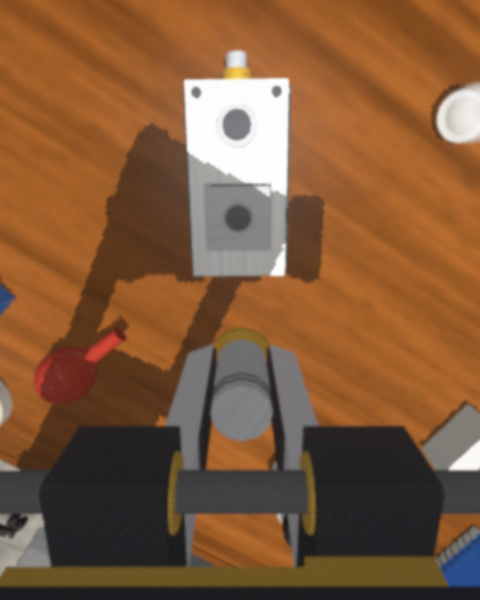

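The open bore is at crop (237,217) with the plug held at (241,400), and the block lies along the tool's x. Now I'll measure the held plug's top with the same camera.

```bash
python3 - <<'E'
from h import *
s=pickle.load(open('wrist2.pkl','rb')); o=s['obs']; p=cloud(s)
m=(np.hypot(p[...,0]-.5156,p[...,1]-.1251)<.02)&(p[...,2]>.2)&(p[...,2]<.215); v,u=np.nonzero(m); print(len(u),u.min(),u.max(),v.min(),v.max())
m[:, :]&=True; top(s,(.5156,.1251),.2045,.211,.02)
im=s['image']; 
q=p[m]; y=o['ee_rot'][2]; d=q[:,:2]-o['tool_pos'][:2]
tx=d@[np.cos(y),np.sin(y)]; ty=d@[np.sin(y),-np.cos(y)]; print(np.percentile(tx,[1,99]),np.percentile(ty,[1,99]),np.median(q[:,2]))
f=(np.hypot(p[...,0]-.5156,p[...,1]-.1251)<.03)&(p[...,2]>.15)&(p[...,2]<.163); q=p[f]; d=q[:,:2]-o['tool_pos'][:2]
tx=d@[np.cos(y),np.sin(y)]; ty=d@[np.sin(y),-np.cos(y)]; k=abs(ty)<.018; print('flange',k.sum(),tx[k].min(),tx[k].max(),ty[k].min(),ty[k].max(),q[k][:,2].max())
c,r=cv2.minEnclosingCircle(p[(np.hypot(p[...,0]-.5156,p[...,1]-.1251)<.03)&(abs(p[...,2]-.207)<.003)][:,:2].astype(np.float32)); print(c,r)
off(o,(.5651,.1584))
E
```

```text
1781 287 351 251 294
1426 0.2082190981159398 ((515.5595703125, 125.85578918457031), (23.58977508544922, 34.06079864501953), 28.941547393798828) ((519.7067260742188, 127.74847412109375), 17.89262580871582)
[-0.0104265   0.01166737] [-0.01626327  0.01632068] 0.20816694656138776
flange 347 -0.0006032591993804533 0.015806606799945597 -0.012619299905973038 0.014543926889829336 0.1628670557828428
(0.5246608257293701, 0.12969234585762024) 0.023950699716806412
tool [0.5156 0.1251 0.1652] offset tool x,y mm 59.662798764457655 -1.4046364585314732
```

Request:
{"fn": "move_arm", "kwargs": {
  "deltas": [0,0,0,1,-0.07,0,1,0,0,0,2.8,-0.14,0,1,0,0,0,4.6,-0.14,0.5,1,0,0,0,5.6,-0.14,1.7,1,0,0,0,5.97,-0.14,3.2,1,0,0,0,5.97,-0.14,4.3,1,0,0,0,5.97,-0.14,4.7,1,0,0,0,5.97,-0.14,4.7,1]
}}

```text
time: 6.5
tool_pos: [0.5639, 0.1595, 0.117]
ee_rot: [-3.141, 0.003, 0.57]
wrist_force: [0.3, 0.6, -1.0]
width: 0.0236
finger_force: 30.0
```

Request:
{"fn": "move_arm", "kwargs": {
  "deltas": [0,0,0,0,0,0,1,0,0,0,0,0,0,1,0,0,0,0,0,0,1,0,0,0,0,0,0,1]
}}

```text
time: 6.9
tool_pos: [0.5653, 0.16, 0.1192]
ee_rot: [3.141, -0.001, 0.571]
wrist_force: [0.1, -1.1, -1.4]
width: 0.0236
finger_force: 30.0
```

```bash
python3 - <<'E'
from h import *
for i in range(3):
    s=snap('side','side3' if i==2 else None); o=s['obs']; print(o['time'],o['tool_pos'],o['ee_rot'],o['wrist_force']); off(o,(.5651,.1584))
i=s['image'][90:200,230:370]
cv2.imwrite('pics/side3c.png',cv2.resize(i[:,:,::-1],None,fx=5,fy=5,interpolation=cv2.INTER_CUBIC))
E
```

```text
6.9 [0.56533385 0.1599884  0.11919217] [ 3.14107430e+00 -1.16888784e-03  5.70738980e-01] [ 0.07993573 -1.0634346  -1.41232651]
tool [0.5653 0.16   0.1192] offset tool x,y mm -1.0549234763648352 1.2103079197816544
6.95 [0.56527889 0.1599703  0.11902434] [ 3.14117018e+00 -9.05296087e-04  5.70737733e-01] [-0.12005095 -0.95950968 -0.51843265]
tool [0.5653 0.16   0.119 ] offset tool x,y mm -0.9988997922721591 1.2247677926784468
7.0 [0.5652056  0.15999026 0.11886003] [ 3.14129687e+00 -6.53670192e-04  5.70805640e-01] [ 0.0362983  -0.83231883 -1.68263293]
tool [0.5652 0.16   0.1189] offset tool x,y mm -0.9480892726903871 1.2810962637816998
```

View pics/side3c.png

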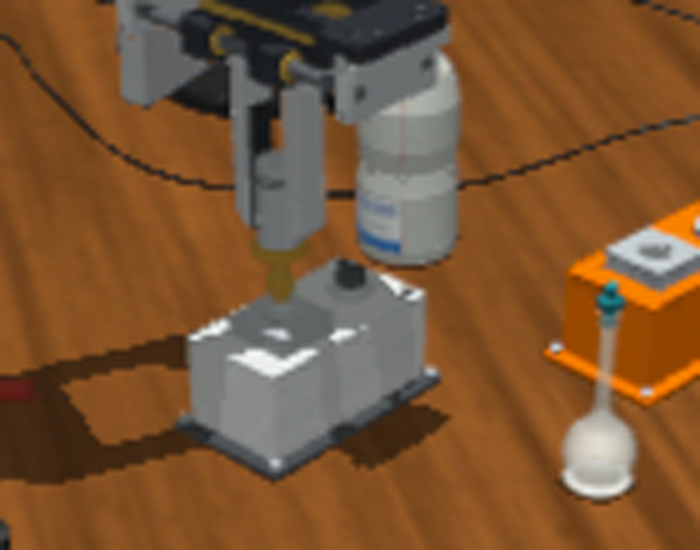

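Nose is above the socket at crop (280,295), 8 mm up. I'll correct by -1.0/+1.2 mm and enter slowly to 10 mm deep.

Request:
{"fn": "move_arm", "kwargs": {
  "deltas": [0,0,0,-0.05,0.06,0,1,0,0,0,-0.1,0.12,0.1,1,0,0,0,-0.1,0.12,0.3,1,0,0,0,-0.1,0.12,0.5,1,0,0,0,-0.1,0.12,0.7,1,0,0,0,-0.1,0.12,0.9,1,0,0,0,-0.1,0.12,1.1,1,0,0,0,-0.1,0.12,1.1,1]
}}

```text
time: 7.85
tool_pos: [0.5646, 0.1584, 0.107]
ee_rot: [-3.141, 0.001, 0.571]
wrist_force: [-0.2, 0.3, -2.1]
width: 0.0237
finger_force: 30.0
```

```bash
python3 - <<'E'
from h import *
o=robot.get_obs(); print(o['time'],o['wrist_force'],o['wrist_torque']); off(o,(.5651,.1584))
E
```

```text
7.85 [-0.24228494  0.34188331 -2.08942098] [ 0.00349713  0.04899335 -0.00967519]
tool [0.5646 0.1584 0.107 ] offset tool x,y mm 0.4345907273485214 0.23255115278862482
```

Request:
{"fn": "move_arm", "kwargs": {
  "deltas": [0,0,0,0.02,0,0.1,1,0,0,0,0.03,0.02,0.2,1,0,0,0,0.03,0.02,0.35,1,0,0,0,0.03,0.02,0.5,1,0,0,0,0.03,0.02,0.65,1,0,0,0,0.03,0.02,0.8,1,0,0,0,0.03,0.02,0.9,1,0,0,0,0.03,0.02,0.9,1]
}}

```text
time: 8.65
tool_pos: [0.5651, 0.1587, 0.0984]
ee_rot: [-3.141, -0.0, 0.571]
wrist_force: [-0.1, -0.1, -0.5]
width: 0.0234
finger_force: 30.0
```

```bash
python3 - <<'E'
from h import *
o=robot.get_obs(); print(o['time'],o['wrist_force'],o['wrist_torque']); off(o,(.5651,.1584))
E
```

```text
8.65 [-0.07921641 -0.13434142 -0.4547991 ] [ 0.23336791  0.19022853 -0.02020378]
tool [0.5651 0.1587 0.0984] offset tool x,y mm -0.1430403643357182 0.266501597670925
```

Request:
{"fn": "move_arm", "kwargs": {
  "deltas": [0,0,0,0,0,0.1,1,0,0,0,0,0,0.2,1,0,0,0,0,0,0.3,1,0,0,0,0,0,0.4,1,0,0,0,0,0,0.5,1,0,0,0,0,0,0.6,1]
}}

```text
time: 9.25
tool_pos: [0.5656, 0.1588, 0.0937]
ee_rot: [3.141, -0.002, 0.571]
wrist_force: [-3.1, 1.4, 6.4]
width: 0.0232
finger_force: 30.0
```

Request:
{"fn": "move_arm", "kwargs": {
  "deltas": [0,0,0,0,0,0.1,1,0,0,0,0,0,0.2,1,0,0,0,0,0,0.2,1]
}}

```text
time: 9.55
tool_pos: [0.5656, 0.1588, 0.0922]
ee_rot: [3.141, -0.002, 0.571]
wrist_force: [-4.1, 2.1, 6.6]
width: 0.0235
finger_force: 30.0
```

Request:
{"fn": "move_arm", "kwargs": {
  "deltas": [0,0,0,-0.02,-0.02,0.1,1,0,0,0,-0.03,-0.04,0.2,1,0,0,0,-0.03,-0.04,0.3,1,0,0,0,-0.03,-0.04,0.4,1,0,0,0,-0.03,-0.04,0.4,1]
}}

```text
time: 10.05
tool_pos: [0.5652, 0.1587, 0.0864]
ee_rot: [3.141, -0.001, 0.571]
wrist_force: [-0.9, 2.0, 1.1]
width: 0.0233
finger_force: 30.0
```

Request:
{"fn": "move_arm", "kwargs": {
  "deltas": [0,0,0,0,0,0.1,1,0,0,0,0,0,0.2,1,0,0,0,0,0,0.2,1]
}}

```text
time: 10.35
tool_pos: [0.5648, 0.1584, 0.0843]
ee_rot: [3.141, 0.0, 0.571]
wrist_force: [1.0, 1.4, 1.9]
width: 0.0237
finger_force: 30.0
```

Request:
{"fn": "move_arm", "kwargs": {
  "deltas": [0,0,0,0,0,0.1,1,0,0,0,0,0,0.2,1,0,0,0,0,0,0.2,1]
}}

```text
time: 10.65
tool_pos: [0.5644, 0.1583, 0.0815]
ee_rot: [-3.141, 0.001, 0.571]
wrist_force: [0.6, 0.9, -0.9]
width: 0.0236
finger_force: 30.0
```

Request:
{"fn": "move_arm", "kwargs": {
  "deltas": [0,0,0,0,0,0.1,1,0,0,0,0,0,0.1,1]
}}

```text
time: 10.85
tool_pos: [0.5644, 0.1584, 0.0808]
ee_rot: [-3.141, 0.001, 0.571]
wrist_force: [0.6, 0.8, -1.4]
width: 0.024
finger_force: 30.0
```

Request:
{"fn": "move_arm", "kwargs": {
  "deltas": [0,0,0,0,0,0.1,1,0,0,0,0,0,0.1,1]
}}

```text
time: 11.05
tool_pos: [0.5645, 0.1584, 0.0803]
ee_rot: [3.142, 0.001, 0.571]
wrist_force: [-0.4, -0.1, 0.3]
width: 0.0234
finger_force: 30.0
```

Request:
{"fn": "move_arm", "kwargs": {
  "deltas": [0,0,0,0,0,0.1,1,0,0,0,0,0,0.1,1]
}}

```text
time: 11.25
tool_pos: [0.5645, 0.1584, 0.0799]
ee_rot: [3.141, 0.0, 0.571]
wrist_force: [-1.7, 0.2, 1.9]
width: 0.0234
finger_force: 30.0
```

Request:
{"fn": "move_arm", "kwargs": {
  "deltas": [0,0,0,0,0,0.1,1,0,0,0,0,0,0.1,1]
}}

```text
time: 11.45
tool_pos: [0.5646, 0.1584, 0.0794]
ee_rot: [3.141, 0.0, 0.571]
wrist_force: [-3.3, -0.3, 5.2]
width: 0.0233
finger_force: 30.0
```

Request:
{"fn": "move_arm", "kwargs": {
  "deltas": [0,0,0,0,0,0.1,1,0,0,0,0,0,0.2,1,0,0,0,0,0,0.2,1]
}}

```text
time: 11.75
tool_pos: [0.5646, 0.1584, 0.0786]
ee_rot: [3.141, -0.0, 0.571]
wrist_force: [-5.5, -0.8, 9.6]
width: 0.0237
finger_force: 30.0
```

Request:
{"fn": "move_arm", "kwargs": {
  "deltas": [0,0,0,0,0,0.1,1,0,0,0,0,0,0.1,1,0,0,0,0,0,0.1,1]
}}

```text
time: 12.05
tool_pos: [0.5646, 0.1584, 0.0783]
ee_rot: [3.141, -0.001, 0.571]
wrist_force: [-5.8, 0.6, 11.8]
width: 0.0233
finger_force: 30.0
```

```bash
python3 - <<'E'
from h import *
s=snap('side','side4'); o=s['obs']; print(o['time'],o['wrist_force'],o['wrist_torque'],o['ee_rot']); off(o,(.5651,.1584))
i=s['image'][90:200,230:370]
cv2.imwrite('pics/side4c.png',cv2.resize(i[:,:,::-1],None,fx=5,fy=5,interpolation=cv2.INTER_CUBIC))
E
```

```text
12.05 [-5.78746539  0.5529061  11.81160617] [-0.12779164  1.28148998 -0.01330305] [ 3.14090035e+00 -5.34936377e-04  5.70819941e-01]
tool [0.5646 0.1584 0.0783] offset tool x,y mm 0.38286866739640524 0.26619944203927065
```

View pics/side4c.png

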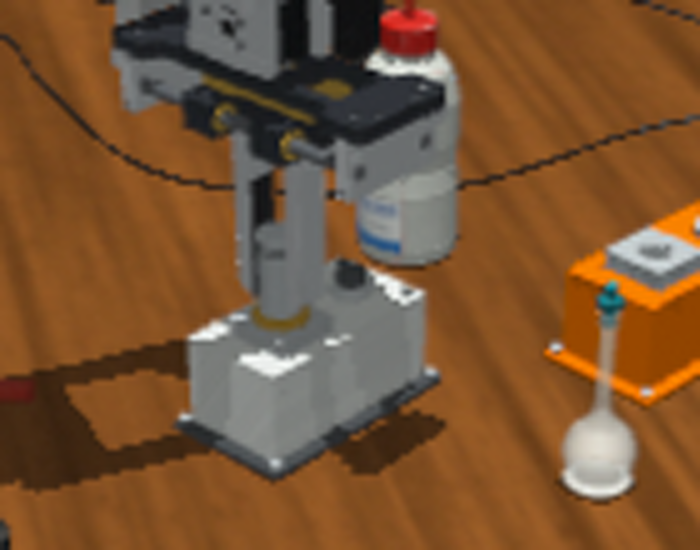

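Request:
{"fn": "move_arm", "kwargs": {
  "deltas": [0,0,0,0,0,0.1,1,0,0,0,0,0,0.2,1,0,0,0,0,0,0.2,1,0,0,0,0,0,0.2,1]
}}

```text
time: 12.5
tool_pos: [0.5647, 0.1584, 0.0776]
ee_rot: [3.141, -0.001, 0.571]
wrist_force: [-7.7, -1.7, 16.1]
width: 0.0235
finger_force: 30.0
```

```bash
python3 - <<'E'
from h import *
o=robot.get_obs(); print(o['time'],o['tool_pos'],o['wrist_force'],o['wrist_torque'])
s=snap('wrist'); p=cloud(s)
# held plug top / flange vs socket top
top(s,(.5651,.1584),.1,.13,.012)
E
```

```text
12.5 [0.56470876 0.15844874 0.07758767] [-7.6981897  -1.65872029 16.09981208] [-0.2204629   1.70627328  0.01986198]
1695 0.1203879133199591 ((565.4383544921875, 158.0359344482422), (23.033191680908203, 23.10250473022461), 76.96063232421875) ((565.1770629882812, 158.44366455078125), 11.957728385925293)
```

Plug top reads z = 0.120, which matches the fully home height under a 16 N push. Now I'll ease off and take up the play gradually.

Request:
{"fn": "move_arm", "kwargs": {
  "deltas": [0,0,0,0,0,-0.1,1,0,0,0,0,0,-0.2,1,0,0,0,0,0,-0.3,1,0,0,0,0,0,-0.4,1,0,0,0,0,0,-0.5,1,0,0,0,0,0,-0.5,1]
}}

```text
time: 13.15
tool_pos: [0.5646, 0.1584, 0.0793]
ee_rot: [3.141, 0.0, 0.571]
wrist_force: [-4.0, -0.9, 6.3]
width: 0.0236
finger_force: 30.0
```

Request:
{"fn": "move_arm", "kwargs": {
  "deltas": [0,0,0,0,0,-0.1,1,0,0,0,0,0,-0.2,1,0,0,0,0,0,-0.2,1]
}}

```text
time: 13.45
tool_pos: [0.5647, 0.1585, 0.08]
ee_rot: [3.142, 0.0, 0.571]
wrist_force: [-1.2, -1.0, 2.1]
width: 0.0238
finger_force: 30.0
```

Request:
{"fn": "move_arm", "kwargs": {
  "deltas": [0,0,0,0,0,-0.1,1,0,0,0,0,0,-0.1,1]
}}

```text
time: 13.65
tool_pos: [0.5649, 0.1586, 0.0808]
ee_rot: [-3.141, -0.0, 0.571]
wrist_force: [0.5, 0.3, -0.4]
width: 0.0237
finger_force: 30.0
```

Request:
{"fn": "move_arm", "kwargs": {
  "deltas": [0,0,0,0,0,-0.1,1,0,0,0,0,0,-0.1,1]
}}

```text
time: 13.85
tool_pos: [0.5649, 0.1586, 0.0822]
ee_rot: [-3.142, -0.0, 0.571]
wrist_force: [-0.2, 0.6, -1.3]
width: 0.0231
finger_force: 30.0
```

Request:
{"fn": "move_arm", "kwargs": {
  "deltas": [0,0,0,0,0,-0.1,1,0,0,0,0,0,-0.1,1]
}}

```text
time: 14.05
tool_pos: [0.5647, 0.1586, 0.0833]
ee_rot: [-3.142, 0.0, 0.571]
wrist_force: [-0.6, 0.5, -2.1]
width: 0.0232
finger_force: 30.0
```

Request:
{"fn": "move_arm", "kwargs": {
  "deltas": [0,0,0,0,0,-0.1,1,0,0,0,0,0,-0.1,1]
}}

```text
time: 14.25
tool_pos: [0.5646, 0.1585, 0.0838]
ee_rot: [-3.141, 0.001, 0.571]
wrist_force: [1.1, -0.2, -4.1]
width: 0.0237
finger_force: 30.0
```

Request:
{"fn": "move_arm", "kwargs": {
  "deltas": [0,0,0,0,0,-0.1,1,0,0,0,0,0,-0.2,1,0,0,0,0,0,-0.2,1]
}}

```text
time: 14.55
tool_pos: [0.5644, 0.1585, 0.085]
ee_rot: [-3.141, 0.001, 0.571]
wrist_force: [2.9, 1.5, -11.3]
width: 0.0239
finger_force: 30.0
```

Request:
{"fn": "move_arm", "kwargs": {
  "deltas": [0,0,0,0,0,-0.1,1,0,0,0,0,0,-0.1,1]
}}

```text
time: 14.75
tool_pos: [0.5642, 0.1585, 0.0858]
ee_rot: [-3.141, 0.002, 0.571]
wrist_force: [3.1, 0.4, -15.9]
width: 0.0238
finger_force: 30.0
```

Request:
{"fn": "move_arm", "kwargs": {
  "deltas": [0,0,0,0,0,0.05,1,0,0,0,0,0,0.05,1]
}}

```text
time: 14.95
tool_pos: [0.5643, 0.1585, 0.086]
ee_rot: [-3.141, 0.001, 0.571]
wrist_force: [3.4, 1.4, -17.0]
width: 0.0236
finger_force: 30.0
```

Request:
{"fn": "move_arm", "kwargs": {
  "deltas": [0,0,0,0,0,0,1,0,0,0,0,0,0,1]
}}

```text
time: 15.15
tool_pos: [0.5643, 0.1585, 0.0862]
ee_rot: [-3.141, 0.001, 0.571]
wrist_force: [2.4, 0.7, -18.3]
width: 0.0236
finger_force: 30.0
```

Request:
{"fn": "move_arm", "kwargs": {
  "deltas": [0,0,0,0,0,0.12,1,0,0,0,0,0,0.12,1]
}}

```text
time: 15.35
tool_pos: [0.5644, 0.1585, 0.0858]
ee_rot: [-3.141, 0.001, 0.571]
wrist_force: [2.3, -0.1, -15.2]
width: 0.0238
finger_force: 30.0
```

Request:
{"fn": "move_arm", "kwargs": {
  "deltas": [0,0,0,0,0,0,1,0,0,0,0,0,0,1]
}}

```text
time: 15.55
tool_pos: [0.5645, 0.1585, 0.0858]
ee_rot: [-3.141, 0.001, 0.571]
wrist_force: [1.2, 0.0, -14.9]
width: 0.0234
finger_force: 30.0
```

Request:
{"fn": "move_arm", "kwargs": {
  "deltas": [0,0,0,0,0,0.04,1,0,0,0,0,0,0.04,1,0,0,0,0,0,0.04,1]
}}

```text
time: 15.85
tool_pos: [0.5646, 0.1586, 0.0856]
ee_rot: [-3.142, 0.0, 0.571]
wrist_force: [0.4, 0.4, -13.5]
width: 0.0237
finger_force: 30.0
```

Request:
{"fn": "move_arm", "kwargs": {
  "deltas": [0,0,0,0,0,0,1,0,0,0,0,0,0,1,0,0,0,0,0,0,1]
}}

```text
time: 16.15
tool_pos: [0.5647, 0.1586, 0.0855]
ee_rot: [-3.141, 0.0, 0.571]
wrist_force: [-0.1, -0.0, -13.3]
width: 0.0232
finger_force: 30.0
```

Request:
{"fn": "move_arm", "kwargs": {
  "deltas": [0,0,0,0,0,0,1,0,0,0,0,0,0,1,0,0,0,0,0,0,1,0,0,0,0,0,0,1]
}}

```text
time: 16.55
tool_pos: [0.5647, 0.1586, 0.0854]
ee_rot: [-3.142, 0.0, 0.571]
wrist_force: [-0.1, -0.1, -13.3]
width: 0.0235
finger_force: 30.0
```

Request:
{"fn": "move_arm", "kwargs": {
  "deltas": [0,0,0,0,0,0,1,0,0,0,0,0,0,1,0,0,0,0,0,0,1,0,0,0,0,0,0,1,0,0,0,0,0,0,1,0,0,0,0,0,0,1,0,0,0,0,0,0,1,0,0,0,0,0,0,1]
}}

```text
time: 17.35
tool_pos: [0.5648, 0.1586, 0.0854]
ee_rot: [-3.142, 0.0, 0.571]
wrist_force: [0.4, -0.3, -12.8]
width: 0.0236
finger_force: 30.0
```

```bash
python3 - <<'E'
from h import *
s=snap('wrist'); o=s['obs'];print(o['tool_pos'],o['wrist_force'])
top(s,(.5651,.1584),.1,.14,.012); top(s,(.5651,.1584),.066,.078,.032)
E
```

```text
[0.56475741 0.15856312 0.08540354] [  0.37062682  -0.25496944 -12.82263193]
1843 0.12801384475965394 ((565.4526977539062, 158.33897399902344), (23.369985580444336, 22.928306579589844), 33.57252883911133) ((565.173095703125, 158.50057983398438), 11.982253074645996)
956 0.07259001998247454 ((575.3917846679688, 164.97789001464844), (17.74462127685547, 41.02342224121094), 34.30404281616211) ((575.0309448242188, 164.79229736328125), 22.098127365112305)
```

The socket top reads +1.9 mm, with the plug 2.4 mm up in its play. That is in the window, so I'll hold a bit more, then lower and release.

Request:
{"fn": "move_arm", "kwargs": {
  "deltas": [0,0,0,0,0,0,1,0,0,0,0,0,-0.01,1,0,0,0,0,0,-0.01,1,0,0,0,0,0,-0.01,1,0,0,0,0,0,-0.01,1,0,0,0,0,0,-0.01,1,0,0,0,0,0,-0.01,1,0,0,0,0,0,-0.01,1]
}}

```text
time: 18.2
tool_pos: [0.5647, 0.1586, 0.0855]
ee_rot: [3.142, 0.0, 0.571]
wrist_force: [-0.1, 0.1, -13.5]
width: 0.0238
finger_force: 30.0
```

Request:
{"fn": "move_arm", "kwargs": {
  "deltas": [0,0,0,0,0,0.1,1,0,0,0,0,0,0.2,1,0,0,0,0,0,0.3,1,0,0,0,0,0,0.4,1,0,0,0,0,0,0.5,1,0,0,0,0,0,0.6,1,0,0,0,0,0,0.6,1]
}}

```text
time: 18.9
tool_pos: [0.5657, 0.1591, 0.0812]
ee_rot: [3.141, -0.003, 0.571]
wrist_force: [-2.9, 1.4, 1.1]
width: 0.0237
finger_force: 30.0
```

Request:
{"fn": "move_arm", "kwargs": {
  "deltas": [0,0,0,-0.03,-0.02,0.1,1,0,0,0,-0.05,-0.04,0.1,1,0,0,0,-0.05,-0.04,0.15,1,0,0,0,-0.05,-0.04,0.15,1]
}}

```text
time: 19.3
tool_pos: [0.5656, 0.159, 0.0795]
ee_rot: [3.14, -0.004, 0.571]
wrist_force: [0.0, 1.6, 5.1]
width: 0.0237
finger_force: 30.0
```

Request:
{"fn": "move_arm", "kwargs": {
  "deltas": [0,0,0,0,0,0,1,0,0,0,0,0,0,1]
}}

```text
time: 19.5
tool_pos: [0.5656, 0.159, 0.0794]
ee_rot: [3.14, -0.004, 0.571]
wrist_force: [-0.0, 1.7, 6.2]
width: 0.0236
finger_force: 30.0
```

Request:
{"fn": "move_arm", "kwargs": {
  "deltas": [0,0,0,0,0,-0.1,1,0,0,0,0,0,-0.15,1,0,0,0,0,0,-0.15,1,0,0,0,0,0,-0.15,-0.3,0,0,0,0,0,-0.15,-0.3,0,0,0,0,0,-0.15,-0.3,0,0,0,0,0,-0.15,-0.3,0,0,0,0,0,-0.15,-0.3]
}}

```text
time: 20.3
tool_pos: [0.5638, 0.1585, 0.0791]
ee_rot: [-3.142, 0.001, 0.571]
wrist_force: [0.3, -0.2, -0.3]
width: 0.0596
finger_force: 0.0
```

Request:
{"fn": "move_arm", "kwargs": {
  "deltas": [0,0,0,0,0,0,-0.3,0,0,0,0,0,0,-0.3,0,0,0,0,0,0,-0.3]
}}

```text
time: 20.6
tool_pos: [0.5642, 0.1586, 0.0796]
ee_rot: [3.141, -0.0, 0.571]
wrist_force: [-0.1, 0.6, 0.0]
width: 0.0612
finger_force: 0.0
```

Request:
{"fn": "move_arm", "kwargs": {
  "deltas": [0,0,0,0,0,-0.5,-0.3,0,0,0,0,0,-2,-0.3,0,0,0,0,0,-4,-0.3,0,0,0,0,0,-6,-0.3,0,0,0,0,0,-8,-0.3,0,0,0,0,0,-9.5,-0.3,0,0,0,0,0,-10,-0.3,0,0,0,0,0,-10,-0.3]
}}

```text
time: 21.4
tool_pos: [0.5647, 0.1588, 0.1809]
ee_rot: [3.141, -0.002, 0.571]
wrist_force: [0.8, 0.2, -0.1]
width: 0.0611
finger_force: 0.0
```

```bash
python3 - <<'E'
from h import *
s=snap('wrist'); o=s['obs'];print(o['time'],o['tool_pos'],o['wrist_force'])
top(s,(.5651,.1584),.1,.14,.014); top(s,(.5651,.1584),.066,.0725,.032)
E
```

```text
21.4 [0.56466178 0.15875628 0.18085333] [ 0.84483725  0.24422197 -0.11653586]
635 0.12306028542559072 ((565.69189453125, 158.18478393554688), (23.497140884399414, 23.1624755859375), 79.39242553710938) ((565.8735961914062, 158.25331115722656), 12.160983085632324)
598 0.07045676098875163 ((564.9701538085938, 158.81607055664062), (41.12318801879883, 40.271419525146484), 33.538177490234375) ((565.0614013671875, 158.66477966308594), 28.396413803100586)
```

The plug top is 52.6 mm above the socket top (53 expected when home), on axis, with the socket at rest.

```bash
python3 -c "
from bench import robot
print(robot.close_job())"
```

```text
the job is handed in; nothing more can be done
None
```

The plug was clicked home with no more than about 16 N measured, then pulled at about 13 N for over two seconds (it briefly reached about 17–18 N while settling, against your 20 N limit), and let go fully home; the bottles and flask were never approached, and the job is handed in with no verdict returned.

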